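# Press the snap lid of a biscuit dish shut, corner by corner

## Task

The lid has been laid on the glass dish of biscuits, but its four corners still stand up. Press each corner down with the fingertips until it clicks shut, so that the lid is closed all round, then take the hand away. Only press: do not lift, tip or shove the dish, and leave the things around it where they are.

Things in the scene. Friction and masses are not known exactly. Their poses are not given: they have to be found in the camera images.
- glass_dish: loose clear glass dish full of biscuits, 161 x 221 x 60 mm, about 0.9 kg with its teal-rimmed plastic lid; the closed lid is 168 x 228 mm with its rim's top 64.5 mm above the worktop. Origin at the centre of its underside, z up, y along its long side, x across; at yaw 0 its x points away from the robot
- corner_1 (a joint): corner section of the lid, near left seen from the robot at dish yaw 0. 0 rad = clicked shut, flush; 0.30 = popped up, rim 11 mm too high. Pressed down it first gives way to 1-2 N, then resists with 10 to 15 N at the rim while its bead rides over the dish's rim; from about 5 mm above shut it snaps down by itself and stays
- corner_1_top (a point): top of the rim at the middle of rounded corner_1; moves with it, 64.5 mm above the worktop when shut. Press straight down on the rim here or up to 6 mm inward; the section bends about a slanting crease 37 mm inward of here
- corner_2 (a joint): corner section of the lid, far left seen from the robot at dish yaw 0. 0 rad = clicked shut, flush; 0.30 = popped up, rim 11 mm too high. Pressed down it first gives way to 1-2 N, then resists with 10 to 15 N at the rim while its bead rides over the dish's rim; from about 5 mm above shut it snaps down by itself and stays
- corner_2_top (a point): top of the rim at the middle of rounded corner_2; moves with it, 64.5 mm above the worktop when shut. Press straight down on the rim here or up to 6 mm inward; the section bends about a slanting crease 37 mm inward of here
- corner_3 (a joint): corner section of the lid, far right seen from the robot at dish yaw 0. 0 rad = clicked shut, flush; 0.30 = popped up, rim 11 mm too high. Pressed down it first gives way to 1-2 N, then resists with 10 to 15 N at the rim while its bead rides over the dish's rim; from about 5 mm above shut it snaps down by itself and stays
- corner_3_top (a point): top of the rim at the middle of rounded corner_3; moves with it, 64.5 mm above the worktop when shut. Press straight down on the rim here or up to 6 mm inward; the section bends about a slanting crease 37 mm inward of here
- corner_4 (a joint): corner section of the lid, near right (with a peeling tab that sticks out 10 mm) seen from the robot at dish yaw 0. 0 rad = clicked shut, flush; 0.30 = popped up, rim 11 mm too high. Pressed down it first gives way to 1-2 N, then resists with 10 to 15 N at the rim while its bead rides over the dish's rim; from about 5 mm above shut it snaps down by itself and stays
- corner_4_top (a point): top of the rim at the middle of rounded corner_4; moves with it, 64.5 mm above the worktop when shut. Press straight down on the rim here or up to 6 mm inward; the section bends about a slanting crease 37 mm inward of here
- mug: cream mug with red and yellow stripes, 85 mm across, 93 mm tall, with a handle; a bystander. Origin at the centre of its underside
- spice_jar: spice jar with an orange-yellow cap and a green label, 42 mm across, 106 mm tall; a bystander. Origin at the centre of its underside
- lemon: yellow lemon, about 83 x 58 x 58 mm; a bystander. Origin at the centre of its underside

How it is judged:
At the end, for the whole second after the job is handed in: All four corner sections are clicked shut (each within 0.03 rad of flush), the dish stands flat and at rest on the worktop within 30 mm of where it was, and mug, spice jar and lemon are within 25 mm of where they were (value of joint each of corner_1, corner_2, corner_3, corner_4 below 0.03 rad and height (world z) of glass_dish below 0.004 m and angle between glass_dish's own z axis and vertical below 0.03 rad and linear speed of glass_dish below 0.01 m/s and distance of glass_dish from where it was at the start of the episode below 0.03 m and distance of each of mug, spice_jar, lemon from where it was at the start of the episode below 0.025 m); the robot touches nothing.
It fails at once if the dish is lifted by more than 12 mm (height (world z) of glass_dish above 0.012 m).
It fails at once if the dish is tipped by more than 0.12 rad (angle between glass_dish's own z axis and vertical above 0.12 rad).
It fails at once if the dish is shoved by more than 30 mm (distance of glass_dish from where it was at the start of the episode above 0.03 m).
It fails at once if the dish or its lid is pressed with the arm or the gripper's body instead of the fingers (over 3 N) (contact force between the arm and glass_dish above 3 N).
It fails at once if mug, spice jar or lemon are moved by more than 25 mm (distance of any of mug, spice_jar, lemon from where it was at the start of the episode above 0.025 m).
It also fails if it takes over 48 s, if anything falls off the work surface, if the arm or the gripper's body presses on something with over 40 N, if the wrist force passes 120 N, or if a joint passes its speed limit or range.

## Robot

A 6-joint arm with a two-finger parallel gripper is mounted at the origin on the work surface; the furniture and walls round the work are solid. World frame = base frame: x ahead of the robot, y to its left, z up, the work surface at z = 0. Lengths are in m, angles in rad, forces in N, time in s.
With the tool pointing down it reaches from about 0.35 to 0.925 m from the base axis. Payload 6.4 kg.
Tool frame: the origin (TCP) lies between the finger pads; the fingertips stand 22 mm ahead of it and the grasp point (between the pads) lies 3 mm ahead of it (manip.tcp_to_tips is the distance from the TCP to the fingertips, in m); z points along the fingers, y is the line along which they close (so a half turn about z gives the same grasp; the last joint's range is limited). The gripper opens to 94 mm and grips with 3 to 60 N. Pads are 16 mm wide; open, the fingers measure 119 mm over their backs; the gripper's body (75 mm by 177 mm) begins 78 mm behind the grasp point.
Start: joints at [-1.489, 0.245, 1.558, -0, 1.339, -0.174], TCP at [0.164, -0.629, 0.227] pointing down, gripper open.
Joint ranges: [-3.13, 3.13], [-1.02, 2.26], [0.13, 2.54], [-0.95, 4.09], [0.21, 2.88], [-2.74, 2.74]. Speed limits (rad/s): [2.57, 2.57, 3.14, 3.14, 3.14, 3.14].

## Interface

Orientations are given as a unit quaternion [w, x, y, z].
In Python, from workcell import manip gives the robot as it stands. The module is installed in compiled form; this text tells all that it offers.
- The arm moves only by the tool play_rows, never from a script. Its argument "motion" is a list of rows, each a list of 6 numbers: the shift along the tool's x, y, z in m, then the turn, a rotation vector about the tool's x, y, z in rad. In form: [[dx, dy, dz, rx, ry, rz], ...]. A call has 1 to 8 rows; each row shifts and turns the commanded pose from where the row before left it, along the tool's axes as they then stand; what a row does not reach is not made up. A row lasts 1/8 s, in which the tool goes at most 62.5 mm and 10.7 degrees, less where a joint would pass 70% of its speed; a pose out of reach is approached as far as the arm can. A call with a gripper value outside its range is refused whole. "grip" is the finger opening in m, from 0 to 0.094, set as the call begins (left out, the last holds). The fingers move at their own pace and stop on an object; the grip force is fixed at half the most. Time passes only in rows, so rows that do not move let the fingers close. It gives the time, the measured TCP pose, the force, the opening and the grip force at its end, in the units of the state.
- manip.read_state(): the state, without advancing time (a new reading comes with each control period).
- manip.snapshot(name): name is "side" or "top" or "wrist"; returns the picture (384x512x3 uint8, red, green, blue); there is no depth.
- manip.camera_model(name): a dict with "fx", "fy", "cx", "cy" (pixels), "R" (3x3) and "t" (3): a world point X has camera coordinates R X + t. Camera axes: x right, y down, z forward; pixel columns grow to the right and rows downward; lengths in m; the calibration is good to about 2 mm. A picture is of the moment at which its call begins: read the wrist's pose just before it. camera_model takes no time and is no camera call; for the wrist camera it gives the pose at the moment of the call.
- manip.sign_off(): hands the job in; it is judged then, once.
The state is a dict: "clock": time; "qpos": joint angles; "joint_vel": joint speeds; "joint_efforts": joint torques, N m; "eef_pos": TCP position; "orientation": TCP orientation; "ft_force": force on the tool from outside, world axes, zero at the start; "wrist_torque": the same for the moment, N m; "finger_gap": finger opening in m; "grip_force": force on a finger pad.
Only numpy, scipy, OpenCV 4.12 (cv2) and the standard library are available. Lean on these libraries where they do the work, as an engineer would, in place of code of your own. Each camera call takes 0.05 s, during which the arm holds its last target. There are 200 camera calls.

## Working session

There is one attempt and no reset: what is moved stays moved. The work goes in short steps, Python scripts to look and compute and a tool call to move; the robot and the scene stay as the last step left them, time stands still between calls to the robot, and variables do not carry over. Pictures are saved under pics/ and viewed, at most 10 in all, crops included, and the job is handed in when it is done.

Besides the shell and the picture viewer there is one more tool, called after "Call:" as a command line: name --pt "numbers of a row" for each row, then --argument value for the rest. play_rows: Moves the arm, as the interface text tells. Its arguments: {"type":"object","properties":{"motion":{"type":"array"},"grip":{"type":"number"}},"required":["motion"]}

```bash
mkdir -p pics
python3 - <<'E'
from workcell import manip
import cv2,numpy as np
s=manip.read_state()
print({k:np.round(v,3) for k,v in s.items()})
for n in("top","side"):
    im=manip.snapshot(n); cv2.imwrite(f"pics/{n}0.png",im[:,:,::-1])
    c=manip.camera_model(n); print(n,c["fx"],c["cx"],c["cy"],np.round(-c["R"].T@c["t"],3),np.round(c["R"],3).tolist())
E
```

```text
{'clock': np.float64(0.0), 'qpos': array([-1.489,  0.246,  1.559,  0.   ,  1.339, -0.174]), 'joint_vel': array([-0.   , -0.001,  0.   ,  0.001, -0.   ,  0.001]), 'joint_efforts': array([ 0.0000e+00, -4.1584e+01, -3.1460e+01,  6.8000e-02,  3.3000e-02,
       -0.0000e+00]), 'eef_pos': array([ 0.164, -0.628,  0.226]), 'orientation': array([-0.001,  0.992,  0.128,  0.   ]), 'ft_force': array([0.171, 0.397, 0.293]), 'wrist_torque': array([-0.001, -0.054,  0.036]), 'grip_force': np.float64(0.0), 'finger_gap': np.float64(0.094)}
top 352.10025464574693 256.07736734854325 182.81002993205695 [ 0.512 -0.022  0.93 ] [[0.002, -1.0, 0.001], [-0.997, -0.002, -0.079], [0.079, -0.0, -0.997]]
side 356.58049767867203 249.79148405380684 198.2511041500114 [ 0.367 -0.647  0.603] [[0.956, -0.294, -0.007], [-0.181, -0.571, -0.801], [0.232, 0.767, -0.599]]
```

View pics/top0.png

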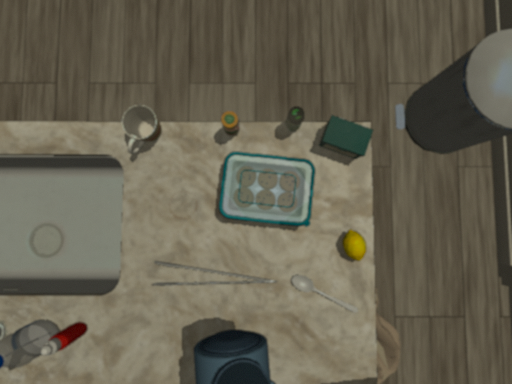

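View pics/side0.png

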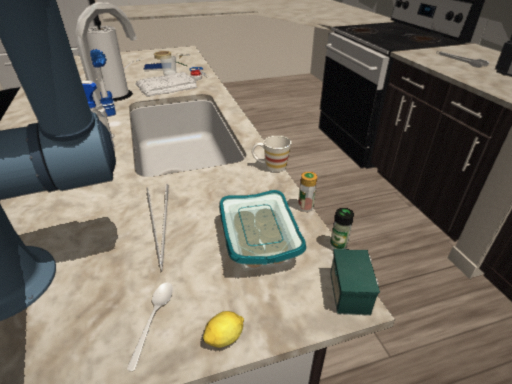

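The top view shows the dish at about (222–314, 152–226), its long side along y with a slight yaw. The jar (230,122), mug (140,125) and lemon (355,245) are all clear of it. Next I measure the teal rim in both views.

```bash
cat > h.py <<'E'
from workcell import manip
import cv2,numpy as np
def ray(c,u,v,z):
    o=-c["R"].T@c["t"]; d=c["R"].T@np.array([(u-c["cx"])/c["fx"],(v-c["cy"])/c["fy"],1.])
    return o+d*(z-o[2])/d[2]
def teal(im,roi):
    hsv=cv2.cvtColor(im,cv2.COLOR_RGB2HSV); m=cv2.inRange(hsv,(82,90,30),(102,255,255))
    k=np.zeros_like(m); a,b,c,d=roi; k[b:d,a:c]=m[b:d,a:c]
    n,l,st,_=cv2.connectedComponentsWithStats(k); return (l==1+st[1:,4].argmax()).astype(np.uint8)*255
E
python3 - <<'E'
from h import *
for n,roi in(("top",(205,140,322,235)),("side",(205,180,312,275))):
    im=cv2.imread(f"pics/{n}0.png")[:,:,::-1].copy(); m=teal(im,roi); c=manip.camera_model(n)
    p=np.argwhere(m)[:,::-1]
    for z in(.0645,.0755):
        w=np.array([ray(c,u,v,z)[:2] for u,v in p])
        r=cv2.minAreaRect((w*1000).astype(np.float32)); print(n,z,len(p),np.round(r[0],1),np.round(r[1],1),round(r[2],2),np.round(cv2.boxPoints(r)).tolist())
    x0,y0,x1,y1=roi
    o=im.copy(); o[m>0]=(o[m>0]*.4+np.array([255,0,0])*.6).astype(np.uint8)
    cr=np.vstack([im[y0:y1,x0:x1],o[y0:y1,x0:x1]]); globals()[n+"c"]=cv2.resize(cr,(390,600),interpolation=cv2.INTER_CUBIC)
cv2.imwrite("pics/crop.png",np.hstack([topc,sidec])[:,:,::-1])
E
```

```text
top 0.0645 739 [567.4 -48.4] [225.8 165.8] 83.82 [[473.0, -152.0], [638.0, -170.0], [662.0, 55.0], [497.0, 73.0]]
top 0.0755 739 [566.6 -48.1] [222.9 163.7] 83.82 [[473.0, -150.0], [636.0, -168.0], [660.0, 54.0], [497.0, 72.0]]
side 0.0645 1042 [568.2 -56.3] [245.4 167.6] 84.06 [[472.0, -170.0], [639.0, -187.0], [664.0, 57.0], [498.0, 74.0]]
side 0.0755 1042 [564.1 -68.4] [240.4 164.2] 84.06 [[470.0, -179.0], [633.0, -196.0], [658.0, 43.0], [495.0, 60.0]]
```

View pics/crop.png

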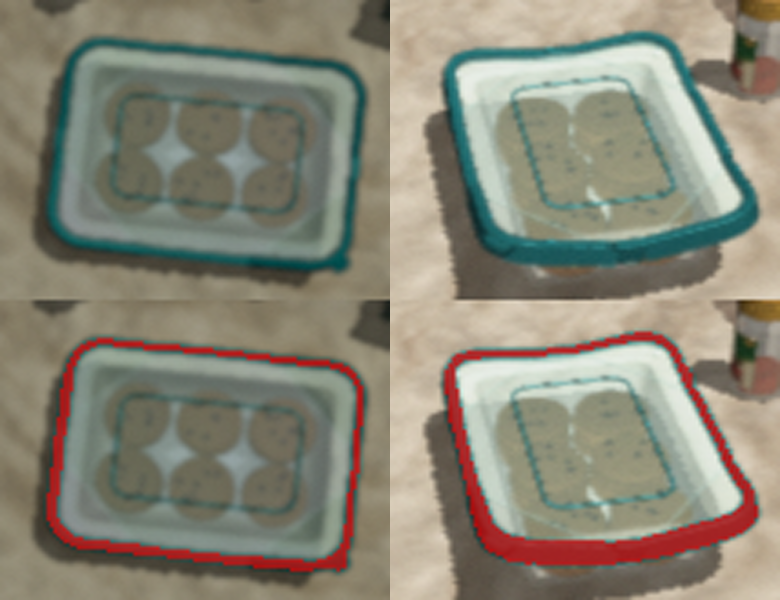

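The crops confirm it: the tab is at the near-right corner (top-crop bottom right), yaw is about -6°, and the measured size matches the lid (226+2.6 by 166+2.6 mm). Now the corner points, with moves expressed in tool axes.

```bash
cat >> h.py <<'E'
C=np.array([.5675,-.0485]); X=np.array([.9942,-.1074]); Y=np.array([.1074,.9942])
def corners(inset=9.5):
    a,b=(84-inset)/1000,(114-inset)/1000
    return [C+s*a*X+t*b*Y for s,t in((-1,1),(1,1),(1,-1),(-1,-1))]
def toolvec(target):
    from scipy.spatial.transform import Rotation as R
    s=manip.read_state(); w=s["orientation"]; return R.from_quat(w[[1,2,3,0]]).inv().apply(np.array(target)-s["eef_pos"])
E
python3 - <<'E'
from h import *
im=cv2.imread("pics/top0.png")[:,:,::-1].copy(); m=teal(im,(205,140,322,235)); c=manip.camera_model("top")
w=np.array([ray(c,u,v,.0755)[:2] for u,v in np.argwhere(m)[:,::-1]])-C
x,y=w@X*1000,w@Y*1000
for s,t in((-1,1),(1,1),(1,-1),(-1,-1)):
    i=(s*x+t*y).argmax(); d=(s*x+t*y)[i]; q=(x*s>60)&(y*t>90)
    # rim point crossing diagonal from (64,94)
    k=q&(abs((x*s-64)-(y*t-94))<4); print(s,t,round(d,1),"diag u range",np.round(np.sort(((x*s-64)+(y*t-94))[k]/2+0,),1))
for p in corners(): print(np.round(p,4),np.hypot(*p))
print(np.round(toolvec([*corners()[3],.115]),4))
E
```

```text
-1 1 175.5 diag u range [3.7 4.  5.  6.1 6.4 7.4 7.7 8.5 8.8]
1 1 173.5 diag u range [5.  5.3 6.4 7.5 7.8]
1 -1 174.2 diag u range [5.6 5.9 6.7 7.  8.1]
-1 -1 184.2 diag u range [ 3.8  4.6  4.9  5.9  6.2  7.3  8.3  8.6  9.6 10.7 11.  12.  13.1]
[0.5047 0.0634] 0.5086216905836793
[0.6528 0.0474] 0.6545092889579185
[ 0.6303 -0.1604] 0.6504313452872639
[ 0.4822 -0.1444] 0.5033632383599344
[ 0.4299 -0.3876  0.1122]
```

Call:
play_rows --pt "0.042 -0.038 0 0 0 0" --pt "0.042 -0.038 0 0 0 0" --pt "0.042 -0.038 0 0 0 0" --pt "0.042 -0.038 0 0 0 0" --pt "0.042 -0.038 0 0 0 0" --pt "0.042 -0.038 0 0 0 0" --pt "0.042 -0.038 0 0 0 0" --pt "0.042 -0.038 0 0 0 0" --grip 0

```text
clock: 1.1
eef_pos: [0.4132, -0.2479, 0.2272]
orientation: [-0.0, 0.992, 0.127, -0.0]
ft_force: [1.2, -0.4, -0.7]
finger_gap: 0.0176
grip_force: 0.0
```

Run:
```python
from h import *
print(np.round(toolvec([*corners(13.5)[3],.115]),4))
s=manip.read_state();print(s["eef_pos"],s["finger_gap"],s["ft_force"],s["clock"],s["orientation"])
```

```text
[ 0.0981 -0.085   0.1122]
[ 0.41315206 -0.24794088  0.22722111] 0.017644192053717457 [ 1.16883416 -0.40319643 -0.72828553] 1.1 [-7.28292395e-05  9.91854257e-01  1.27377886e-01 -3.58467483e-05]
```

Call:
play_rows --pt "0.04 -0.035 0 0 0 0" --pt "0.04 -0.035 0.03 0 0 0" --pt "0.018 -0.015 0.04 0 0 0" --pt "0 0 0.03 0 0 0" --pt "0 0 0.012 0 0 0" --pt "0 0 0 0 0 0"

```text
clock: 1.85
eef_pos: [0.4855, -0.1428, 0.115]
orientation: [-0.0, 0.992, 0.127, -0.001]
ft_force: [0.5, 0.6, -0.3]
finger_gap: 0.0004
grip_force: 0.0
```

Run:
```python
from h import *
print(np.round(toolvec([*corners(13.5)[3],.0985]),4)); print(manip.read_state()["ft_force"])
im=manip.snapshot("side"); cv2.imwrite("pics/s1.png",cv2.resize(im[140:330,150:400],(750,570))[:,:,::-1])
```

```text
[ 0.0016 -0.0016  0.0165]
[ 0.5013376   0.58039161 -0.30946346]
```

View pics/s1.png

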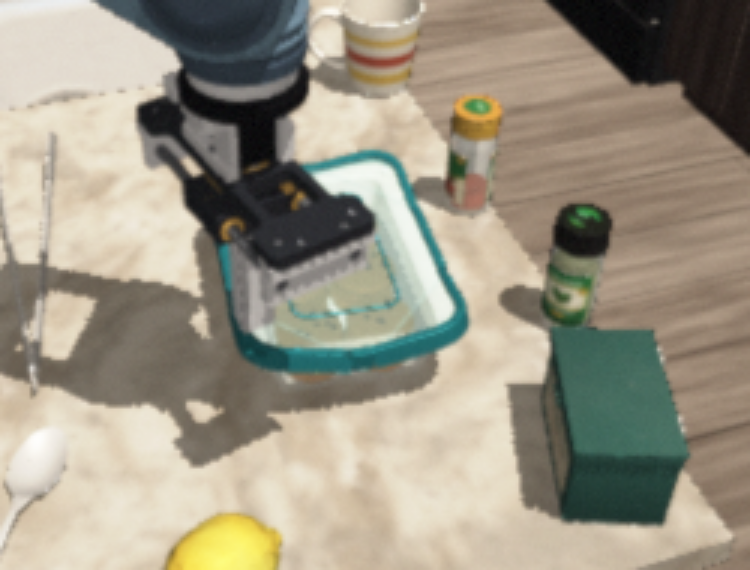

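The closed fingertips at (255,330) hover over the tab corner, and everything else is undisturbed. I'll press in small steps.

Call:
play_rows --pt "0.001 -0.001 0.01 0 0 0" --pt "0 0 0.007 0 0 0" --pt "0 0 0.002 0 0 0" --pt "0 0 0.002 0 0 0" --pt "0 0 0.001 0 0 0" --pt "0 0 0 0 0 0"

```text
clock: 2.65
eef_pos: [0.4866, -0.1418, 0.0938]
orientation: [0.0, 0.992, 0.128, -0.0]
ft_force: [-3.1, -1.5, 3.6]
finger_gap: 0.0006
grip_force: 2.0
```

Call:
play_rows --pt "0 0 0.001 0 0 0" --pt "0 0 0.001 0 0 0" --pt "0 0 0.001 0 0 0"

```text
clock: 3.02
eef_pos: [0.4866, -0.1422, 0.0924]
orientation: [0.001, 0.992, 0.128, -0.001]
ft_force: [-10.5, -0.7, 19.1]
finger_gap: 0.0007
grip_force: 9.3
```

Call:
play_rows --pt "0 0 0.001 0 0 0" --pt "0 0 0.001 0 0 0" --pt "0 0 0 0 0 0"

```text
clock: 3.4
eef_pos: [0.4869, -0.1415, 0.0887]
orientation: [0.0, 0.992, 0.127, 0.001]
ft_force: [0.0, 0.2, -0.6]
finger_gap: 0.0004
grip_force: 0.0
```

Call:
play_rows --pt "0 0 -0.03 0 0 0" --pt "0 0 -0.01 0 0 0" --pt "0 0 0 0 0 0"

```text
clock: 3.78
eef_pos: [0.4871, -0.1415, 0.1288]
orientation: [0.0, 0.992, 0.128, 0.001]
ft_force: [-0.6, 0.5, -0.6]
finger_gap: 0.0005
grip_force: 0.0
```

Run:
```python
from h import *
for k in range(4): print(k+1,np.round(toolvec([*corners(13)[k],.105]),4))
a=manip.snapshot("side")[170:290,180:330]; b=manip.snapshot("top")[130:250,190:340]
cv2.imwrite("pics/s2.png",cv2.resize(np.vstack([a,b]),(375*2,600))[:,:,::-1])
```

```text
1 [ 0.0709 -0.1893  0.0237]
2 [ 0.2036 -0.1388  0.0239]
3 [0.1318 0.05   0.024 ]
4 [-0.0009 -0.0005  0.0238]
```

View pics/s2.png

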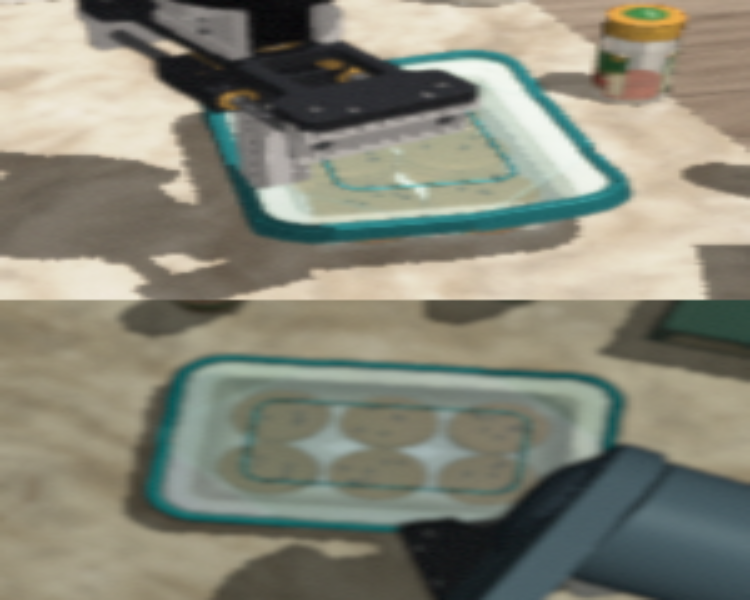

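Corner 4 (left front in the side crop at (260,225)) is now flush. Corner 3 at (625,190) still stands up, and the dish looks unmoved. Next is corner 1.

Call:
play_rows --pt "0.018 -0.047 0 0 0 0" --pt "0.018 -0.047 0 0 0 0" --pt "0.018 -0.047 0 0 0 0" --pt "0.017 -0.048 0.01 0 0 0" --pt "0 0 0.012 0 0 0" --pt "0 0 0 0 0 0"

```text
clock: 4.62
eef_pos: [0.5061, 0.0592, 0.1045]
orientation: [-0.0, 0.992, 0.128, -0.002]
ft_force: [-0.2, 0.2, -0.4]
finger_gap: 0.0003
grip_force: 0.0
```

Run:
```python
from h import *
print(np.round(toolvec([*corners(12.5)[0],.0975]),4))
a=cv2.imread("pics/top0.png")[:,:,::-1].copy(); b=manip.snapshot("top"); c=manip.camera_model("top")
for im in(a,b):
    m=teal(im,(205,140,322,235)); w=np.array([ray(c,u,v,.0645)[:2] for u,v in np.argwhere(m)[:,::-1]])-C; x,y=w@X*1e3,w@Y*1e3
    print("far",[round(x[(abs(y-k)<12)&(x>50)].mean(),1) for k in(-60,-30,0,30,60)],"right",[round(y[(abs(x-k)<12)&(y<-90)].mean(),1) for k in(0,25,50)])
```

```text
[ 0.0014 -0.0006  0.007 ]
far [np.float64(79.7), np.float64(80.2), np.float64(80.5), np.float64(80.3), np.float64(79.6)] right [np.float64(-110.5), np.float64(-109.5), np.float64(-109.0)]
far [np.float64(79.8), np.float64(80.2), np.float64(80.4), np.float64(80.3), np.float64(79.5)] right [np.float64(-110.6), np.float64(-109.6), np.float64(-109.1)]
```

The dish has not moved. Pressing corner 1.

Call:
play_rows --pt "0.001 0 0.005 0 0 0" --pt "0 0 0.003 0 0 0" --pt "0 0 0.002 0 0 0" --pt "0 0 0.001 0 0 0" --pt "0 0 0.001 0 0 0" --pt "0 0 0 0 0 0"

```text
clock: 5.42
eef_pos: [0.5085, 0.0596, 0.0946]
orientation: [-0.0, 0.992, 0.128, -0.0]
ft_force: [-1.3, -0.4, 1.0]
finger_gap: 0.0005
grip_force: 0.5
```

Call:
play_rows --pt "0 0 0.001 0 0 0" --pt "0 0 0.001 0 0 0" --pt "0 0 0.001 0 0 0" --pt "0 0 0.001 0 0 0" --pt "0 0 0 0 0 0"

```text
clock: 6.05
eef_pos: [0.5084, 0.0602, 0.0923]
orientation: [-0.001, 0.992, 0.128, -0.001]
ft_force: [-8.0, 2.0, 15.7]
finger_gap: 0.0008
grip_force: 8.2
```

Call:
play_rows --pt "0 0 0.001 0 0 0" --pt "0 0 0.001 0 0 0" --pt "0 0 0 0 0 0"

```text
clock: 6.42
eef_pos: [0.5089, 0.0597, 0.0888]
orientation: [0.0, 0.992, 0.128, 0.001]
ft_force: [0.0, 0.2, 0.1]
finger_gap: 0.0001
grip_force: 0.0
```

Clicked. Going on to corner 2.

Call:
play_rows --pt "0 0 -0.03 0 0 0" --pt "0 0 0 0 0 0"

```text
clock: 6.68
eef_pos: [0.5101, 0.0593, 0.1201]
orientation: [0.001, 0.992, 0.128, 0.002]
ft_force: [0.3, -0.5, 0.0]
finger_gap: 0.0005
grip_force: 0.0
```

Run:
```python
from h import *
for k in range(4): print(k+1,np.round(toolvec([*corners(12.5)[k],.0975]),4))
```

```text
1 [-0.0026 -0.0015  0.0226]
2 [0.1311 0.0493 0.0232]
3 [0.0589 0.239  0.0233]
4 [-0.0747  0.1882  0.0226]
```

Call:
play_rows --pt "0.045 0.017 0 0 0 0" --pt "0.045 0.017 0 0 0 0" --pt "0.041 0.015 0.005 0 0 0" --pt "0 0 0.01 0 0 0" --pt "0 0 0 0 0 0"

```text
clock: 7.3
eef_pos: [0.6454, 0.0455, 0.1006]
orientation: [-0.001, 0.992, 0.128, -0.003]
ft_force: [-0.2, -0.2, -0.6]
finger_gap: 0.0005
grip_force: 0.0
```

Run:
```python
from h import *
print(np.round(toolvec([*corners(12.5)[1],.0975]),4))
```

```text
[0.0038 0.0018 0.003 ]
```

Call:
play_rows --pt "0.003 0.001 0 0 0 0" --pt "0 0 0.003 0 0 0" --pt "0 0 0.002 0 0 0" --pt "0 0 0.001 0 0 0" --pt "0 0 0.001 0 0 0" --pt "0 0 0.001 0 0 0" --pt "0 0 0 0 0 0"

```text
clock: 8.18
eef_pos: [0.6509, 0.0451, 0.0956]
orientation: [-0.0, 0.992, 0.128, 0.0]
ft_force: [0.6, 0.1, -0.3]
finger_gap: 0.0004
grip_force: 0.2
```

Call:
play_rows --pt "0 0 0.001 0 0 0" --pt "0 0 0.001 0 0 0" --pt "0 0 0.001 0 0 0" --pt "0 0 0 0 0 0"

```text
clock: 8.68
eef_pos: [0.6515, 0.0455, 0.0934]
orientation: [-0.0, 0.992, 0.128, 0.001]
ft_force: [-0.5, 2.3, 4.7]
finger_gap: 0.0005
grip_force: 2.5
```

Call:
play_rows --pt "0 0 0.001 0 0 0" --pt "0 0 0.001 0 0 0" --pt "0 0 0.001 0 0 0" --pt "0 0 0 0 0 0"

```text
clock: 9.18
eef_pos: [0.6521, 0.0457, 0.0923]
orientation: [-0.0, 0.992, 0.128, 0.001]
ft_force: [-2.3, 4.0, 13.6]
finger_gap: 0.0006
grip_force: 6.6
```

Call:
play_rows --pt "0 0 0.001 0 0 0" --pt "0 0 0 0 0 0"

```text
clock: 9.43
eef_pos: [0.6526, 0.0457, 0.092]
orientation: [-0.0, 0.992, 0.128, 0.002]
ft_force: [-3.0, 4.1, 15.2]
finger_gap: 0.0001
grip_force: 7.6
```

Call:
play_rows --pt "0 0 0.001 0 0 0" --pt "0 0 0.001 0 0 0" --pt "0 0 0 0 0 0"

```text
clock: 9.8
eef_pos: [0.6538, 0.0456, 0.0913]
orientation: [0.0, 0.992, 0.128, 0.004]
ft_force: [-2.2, 3.4, 17.5]
finger_gap: 0.0004
grip_force: 9.1
```

Call:
play_rows --pt "-0.001 0 0.001 0 0 0" --pt "0 0 0.001 0 0 0" --pt "0 0 0 0 0 0"

```text
clock: 10.18
eef_pos: [0.6512, 0.0449, 0.0861]
orientation: [0.0, 0.992, 0.128, 0.002]
ft_force: [0.3, 1.9, 9.1]
finger_gap: 0.0001
grip_force: 4.2
```

Clicked: the tip is now at rim height with a light contact force. On to corner 3.

Call:
play_rows --pt "0 0 -0.034 0 0 0" --pt "-0.018 0.047 0 0 0 0" --pt "-0.018 0.047 0 0 0 0" --pt "-0.018 0.047 0 0 0 0" --pt "-0.018 0.048 0.005 0 0 0" --pt "0 0 0.01 0 0 0" --pt "0 0 0 0 0 0"

```text
clock: 11.05
eef_pos: [0.6265, -0.1555, 0.1012]
orientation: [-0.001, 0.992, 0.127, -0.002]
ft_force: [0.3, -0.1, 0.5]
finger_gap: 0.0005
grip_force: 0.0
```

Run:
```python
from h import *
print(np.round(toolvec([*corners(12.5)[2],.0975]),4))
```

```text
[0.0008 0.0018 0.0037]
```

Call:
play_rows --pt "0.001 0.001 0.003 0 0 0" --pt "0 0 0.003 0 0 0" --pt "0 0 0.001 0 0 0" --pt "0 0 0.001 0 0 0" --pt "0 0 0.001 0 0 0" --pt "0 0 0.001 0 0 0" --pt "0 0 0.001 0 0 0" --pt "0 0 0 0 0 0"

```text
clock: 12.05
eef_pos: [0.63, -0.1573, 0.0936]
orientation: [0.001, 0.992, 0.128, 0.001]
ft_force: [1.8, 0.6, 5.4]
finger_gap: 0.0008
grip_force: 2.4
```

Call:
play_rows --pt "0 0 0.001 0 0 0" --pt "0 0 0.001 0 0 0" --pt "0 0 0 0 0 0"

```text
clock: 12.42
eef_pos: [0.6303, -0.1576, 0.0924]
orientation: [0.001, 0.992, 0.128, 0.001]
ft_force: [-0.4, 0.5, 8.6]
finger_gap: 0.0005
grip_force: 4.1
```

Call:
play_rows --pt "0 0 0.001 0 0 0" --pt "0 0 0.001 0 0 0" --pt "0 0 0.001 0 0 0" --pt "0 0 0 0 0 0"

```text
clock: 12.92
eef_pos: [0.6301, -0.1579, 0.0887]
orientation: [0.001, 0.992, 0.127, 0.001]
ft_force: [2.5, -1.6, 2.2]
finger_gap: 0.0003
grip_force: 1.4
```

Call:
play_rows --pt "0 0 0.001 0 0 0" --pt "0 0 0 0 0 0"

```text
clock: 13.18
eef_pos: [0.6292, -0.1571, 0.0864]
orientation: [0.0, 0.992, 0.128, -0.0]
ft_force: [0.8, -1.4, 4.0]
finger_gap: 0.0002
grip_force: 1.8
```

All four have clicked. I'll retreat up and back along the clear path, then look.

Call:
play_rows --pt "0 0 -0.05 0 0 0" --pt "0 0 -0.055 0 0 0" --pt "0 0 -0.05 0 0 0" --pt "-0.04 0.04 0 0 0 0" --pt "-0.04 0.04 0 0 0 0" --pt "-0.04 0.04 0 0 0 0" --pt "-0.04 0.04 0 0 0 0" --pt "-0.04 0.04 0 0 0 0"

```text
clock: 14.18
eef_pos: [0.4845, -0.4014, 0.2397]
orientation: [-0.002, 0.992, 0.128, -0.001]
ft_force: [1.3, -0.3, 0.7]
finger_gap: 0.0007
grip_force: 0.0
```

Call:
play_rows --pt "-0.04 0.04 0 0 0 0" --pt "-0.04 0.04 0 0 0 0" --pt "-0.04 0.04 0 0 0 0" --pt "-0.04 0.04 0 0 0 0" --pt "0 0 0 0 0 0" --pt "0 0 0 0 0 0"

```text
clock: 14.92
eef_pos: [0.372, -0.5951, 0.24]
orientation: [-0.002, 0.992, 0.128, -0.0]
ft_force: [0.8, -0.2, 0.7]
finger_gap: 0.0004
grip_force: 0.0
```

Run:
```python
from h import *
s=manip.read_state(); print(s["eef_pos"],s["ft_force"],np.abs(s["joint_vel"]).max())
a=manip.snapshot("side"); b=manip.snapshot("top"); c=manip.camera_model("top")
m=teal(b,(205,140,322,235)); w=np.array([ray(c,u,v,.0645)[:2] for u,v in np.argwhere(m)[:,::-1]]); r=cv2.minAreaRect((w*1000).astype(np.float32)); print(r)
old=cv2.imread("pics/side0.png")[:,:,::-1]
f=lambda i:cv2.resize(i[180:280,195:335],(780,300),interpolation=cv2.INTER_CUBIC)
f=lambda i:cv2.resize(i[180:280,195:335],(420,300),interpolation=cv2.INTER_CUBIC)
g=cv2.resize(b[90:270,110:380],(360,240))
cv2.imwrite("pics/end.png",np.hstack([np.vstack([f(old),f(a)]),np.vstack([g,cv2.resize(a,(360,270)),np.zeros((90,360,3),np.uint8)])])[:,:,::-1])
```

```text
[ 0.37201551 -0.59508733  0.23995632] [ 0.82218357 -0.23577628  0.66041587] 0.024164562157547254
((567.2177124023438, -48.49736022949219), (225.91354370117188, 166.21165466308594), 83.8862075805664)
```

View pics/end.png

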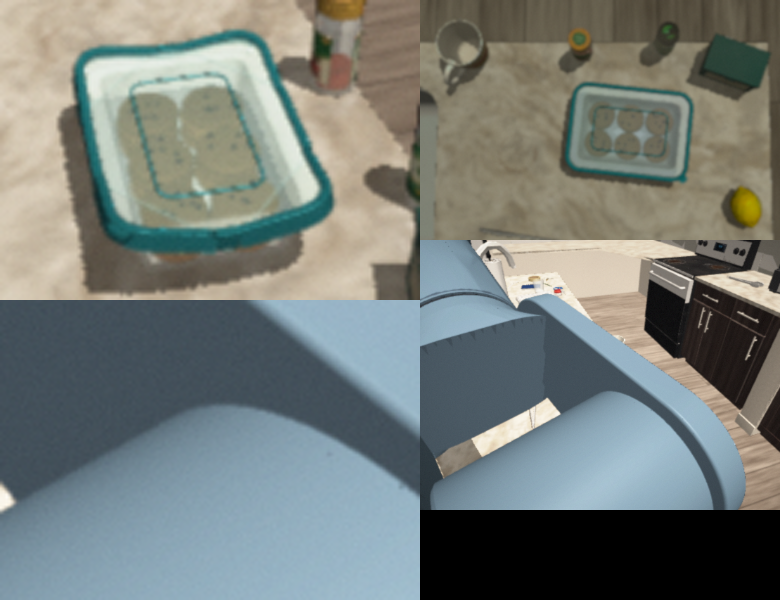

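The top view shows the dish in place (moved under 0.3 mm) and the bystanders undisturbed. The arm blocks the side camera, so I'll move it back towards its start pose.

Call:
play_rows --pt "-0.05 -0.005 0 0 0 0" --pt "-0.05 -0.005 0 0 0 0" --pt "-0.05 -0.005 0 0 0 0" --pt "-0.05 -0.005 0 0 0 0" --pt "0 0 0 0 0 0" --pt "0 0 0 0 0 0"

```text
clock: 15.78
eef_pos: [0.1747, -0.6268, 0.2415]
orientation: [-0.0, 0.992, 0.128, 0.0]
ft_force: [0.8, -0.5, 0.3]
finger_gap: 0.0007
grip_force: 0.0
```

Run:
```python
from h import *
a=manip.snapshot("side"); old=cv2.imread("pics/side0.png")[:,:,::-1]
f=lambda i:cv2.resize(i[170:290,195:335],(390,335),interpolation=cv2.INTER_CUBIC)
cv2.imwrite("pics/end2.png",np.hstack([f(old),f(a)])[:,:,::-1])
```

```text
(no output)
```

View pics/end2.png

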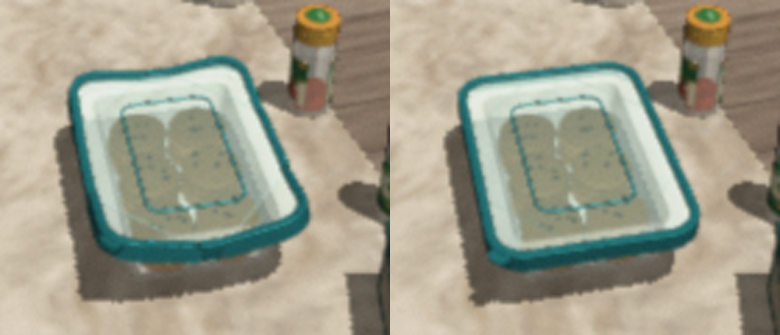

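The right picture (after) shows a straight, flat rim at all four corners: (465,85), (640,68), (695,215) and (495,255).

```bash
python3 -c "
from workcell import manip
print(manip.sign_off())"
```

```text
the job is handed in; nothing more can be done
None
```

All four lid corners are clicked shut, the dish moved less than 0.3 mm, the mug, jar and lemon look undisturbed, the hand is clear, and the job was handed in at about 16 s (no verdict returned).

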